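# Fill the two empty cells of a covered cool box

### The arm

A 6-joint arm with a two-finger parallel gripper is mounted at the origin on the work surface. World frame = base frame: x ahead of the robot, y to its left, z up, the work surface at z = 0. Lengths are in m, angles in degrees, forces in N, time in s.
With the tool pointing down it reaches from about 0.4 to 0.825 m from the base axis. Payload 7 kg.
Tool frame: the origin (TCP) lies at the very end of the fingers, on their centre line; the grasp point (between the pads) lies 19 mm behind it; z points along the fingers, y is the line along which they close (so a half turn about z gives the same grasp; the last joint's range is limited). The gripper opens to 85 mm and grips with 20 to 120 N. Pads are 22 mm wide; open, the fingers measure 114 mm over their backs; the gripper's body (76 mm by 85 mm) begins 54 mm behind the grasp point. The pads swing forward as they close: fully open they stand 13 mm farther back than shut.
Start: joints at [79.933, 20.546, 0.682, 0, -70.136, -16.507], TCP at [0.302, 0.604, 0.2] pointing down, gripper open.
Joint ranges: [-176.03, 176.03], [-82.01, 121.73], [-58.28, 71.71], [-173.87, 95.51], [-174.79, -0.11], [-173.66, 173.66]. Speed limits (degrees/s): [136.94, 136.94, 172.46, 180, 180, 180].

### API

Orientations are given as a 3x3 rotation matrix whose columns are the frame's x, y, z axes.
In Python, from bench import env gives the robot as it stands.
- The arm moves only by the shell command python3 -m jog 'ROWS'. ROWS is JSON, a list of rows, each a list of 5 numbers: the finger opening in mm, from 0 to 85.4, then the shift along the tool's x, y, z in mm, then the turn about the tool's z in rad. A call has 1 to 10 rows; each row is the pose to reach, as a shift and turn from the pose commanded when the call began, along the tool's axes at that moment; what a row does not reach only later rows make up. A row lasts 1/10 s, in which the tool goes at most 50 mm and 8.59 degrees, less where a joint would pass 70% of its speed; a pose out of reach is approached as far as the arm can. A call with a gripper value outside its range is refused whole. The fingers move at their own pace and stop on an object; the grip force is fixed at half the most. Time passes only in rows, so rows that repeat a pose let the fingers close. It gives the time, the measured TCP pose, the force, the opening and the grip force at its end, in the units of the state.
- env.sense(): the state, without advancing time (a new reading comes with each control period).
- env.get_image(name): name is "side" or "top"; returns a dict with "img" (480x640x3 uint8, red, green, blue), "intrinsics" (3x3 intrinsics, pixels), "distortion" ([k1, k2, p1, p2, k3] as OpenCV has them; the pictures are not rectified), "rvec" (rotation vector, rad) and "tvec" (3), from world to camera coordinates, as OpenCV has them. Camera axes: x right, y down, z forward; pixel columns grow to the right and rows downward; lengths in m; the calibration is good to about 2 mm. A picture is of the moment at which its call begins. There is no depth.
- env.finish_job(): hands the job in; it is judged then, once.
Trained networks look in the newest picture that a camera, given by its name, has taken for a name from the list of things; names that differ only in an ending like _2 or _b are one class to them, and where a whole thing is asked for, a point or a joint stands for the part that bears it (a point fixed in the world has none). Each returns a list of dicts, best first, with "p" (0 to 1); they miss things now and then, are a little off and sometimes report something else, mostly with a low value. They report only what shows in the picture. A call takes as long as a camera call.
- env.masks_of(thing, camera): "mask" (480x640 bool, what is visible of it) and "xy" ([column, row] in pixels, amid what is visible of it).
The state is a dict: "clock": time; "qpos": joint angles; "qvel": joint speeds; "effort": joint torques, N m; "eef_pos": TCP position; "tool_rot": TCP orientation; "force": force on the tool from outside, world axes, zero at the start; "torque": the same for the moment, N m; "gripper_width": finger opening in m; "grasp_force": force on a finger pad.
Only numpy, scipy, OpenCV 4.12 (cv2) and the standard library are available. Lean on these libraries where they do the work, as an engineer would, in place of code of your own. Each camera call takes 0.05 s, during which the arm holds its last target. There are 200 camera calls.

### The job

The cool box on the packing bench has to go out with all six cells full, but two are still empty, and the self-closing flaps in its lid hide which. Find the two empty cells by feel and put one of the two white bottles from the bench through the flaps into each, so that both stand upright on the floor of the box. Leave the amber bottle, the blue carton and the hand scanner where they are.

Things in the scene. Friction and masses are not known exactly. Their poses are not given: they have to be found in the camera images.
- crate: Fixed blue insulated cool box, white flat lid: 160 (its x) x 224 (its y) x 140 mm high. Origin at the centre of its underside, z up; turned about z. Six cells, 2 rows (x = -32, +32 mm) of 3 (y = -64, 0, +64), each 52 x 52 mm inside, floor 17 mm above the underside (123 below the lid's top). Four, drawn at random, hold an upright bottle like the loose ones, out of sight; two are empty.
- port1 (a point): Centre, level with the lid's top, of the 48 x 48 mm port over the cell at x = -32, y = -64 mm; 16 mm bars part the ports. Axes as the box. Two black flaps, 24 mm long, hinged at its -x and +x edges and meeting in the middle, close it: they swing down at well under 1 N and spring shut when free.
- port2 (a point): As port1, cell at x = -32, y = 0 mm. In a full cell the stored bottle's cap is 28 mm below the lid's top: what is pushed in through the flaps stops there solidly; in an empty cell it goes on down.
- port3 (a point): As port1, cell at x = -32, y = +64 mm. A port is too narrow for a gripper round a bottle: with the fingertips just above the lid, let go; the bottle slides the rest (some 50 to 80 mm) down the cell by its own weight and the flaps close over it.
- port4 (a point): As port1, cell at x = +32, y = -64 mm.
- port5 (a point): As port1, cell at x = +32, y = 0 mm.
- port6 (a point): As port1, cell at x = +32, y = +64 mm.
- bottle_a_center (a point): White round bottle, white ribbed cap, green stripe, standing on the bench: 95 mm high, body 39 and cap 40 mm in diameter (cap: the top 21 mm), about 90 g, foot bevelled 2.5 mm. Point at its centre, 47.5 mm above its foot; z towards the cap. Grip it by the cap, close to the top, so that most of it reaches below the fingers.
- bottle_b_center (a point): The other white bottle, the same as bottle_a.
- syrup: Bystander: amber bottle, 58 mm in diameter, 125 mm high, standing on the bench. Origin at the centre of its underside.
- carton: Bystander: blue carton 70 (x) x 130 (y) x 55 mm high. Origin at the centre of its underside.
- scanner: Bystander: grey and black hand scanner lying on its side, an L of about 95 (x) x 110 (y) x 26 mm high. Origin on its underside, on the barrel (x -28 to +68 mm, y -17 to +17 mm) where the grip (to y = -93 mm) leaves it.

How it is judged:
By the outcome, as a careful person would: the job done as asked, in the order asked, and still so for the second after the job is handed in, with the robot touching nothing.
It also fails if it takes over 72 s, if anything falls off the work surface, if the arm or the gripper's body presses on something with over 40 N, if the wrist force passes 120 N, or if a joint passes its speed limit or range.

## Working session

There is one attempt and no reset: what is moved stays moved. The work goes in short steps, Python scripts to look and compute and a shell command to move; the robot and the scene stay as the last step left them, time stands still between calls to the robot, and variables do not carry over. Pictures are saved under pics/ and viewed, at most 10 in all, crops included, and the job is handed in when it is done.

```bash
ls; mkdir -p pics; cat > h.py <<'E'
import numpy as np,cv2
from bench import env
def ray(c,px):
    K=np.array(c["intrinsics"],float);D=np.array(c["distortion"],float)
    R=cv2.Rodrigues(np.array(c["rvec"],float))[0];t=np.array(c["tvec"],float).ravel()
    n=cv2.undistortPoints(np.array(px,float).reshape(-1,1,2),K,D).reshape(-1,2)
    d=np.c_[n,np.ones(len(n))]@R
    return -R.T@t,d
def at(c,px,z):
    o,d=ray(c,px);return o+d*((z-o[2])/d[:,2])[:,None]
def proj(c,P):
    return cv2.projectPoints(np.array(P,float).reshape(-1,3),np.array(c["rvec"],float),np.array(c["tvec"],float),np.array(c["intrinsics"],float),np.array(c["distortion"],float))[0].reshape(-1,2)
E
python3 - <<'E'
from h import *
np.set_printoptions(precision=3,suppress=True)
s=env.sense();print(s["clock"],s["eef_pos"],s["tool_rot"],s["force"])
for n in("top","side"):
    c=env.get_image(n);cv2.imwrite(f"pics/{n}0.png",c["img"][...,::-1])
    print(n,ray(c,[[320,240]]))
    for t in("crate","bottle_a_center","syrup","carton","scanner","port1"):
        for m in env.masks_of(t,n):
            ys,xs=np.nonzero(m["mask"]);print(t,round(m["p"],2),m["xy"],(xs.min(),xs.max(),ys.min(),ys.max()) if len(xs) else '',len(xs))
E
```

```text
pics
0.0 [0.302 0.603 0.199] [[ 0.894 -0.447 -0.001]
 [-0.447 -0.894 -0.002]
 [ 0.     0.002 -1.   ]] [ 0.062 -0.122  0.351]
top (array([ 0.395, -0.136,  1.392]), array([[ 0.142, -0.026, -0.99 ]]))
crate 0.87 [201.0, 269.6] (np.int64(140), np.int64(261), np.int64(214), np.int64(314)) 8420
bottle_a_center 0.75 [358.3, 306.1] (np.int64(348), np.int64(367), np.int64(297), np.int64(314)) 291
syrup 0.69 [441.9, 287.0] (np.int64(429), np.int64(458), np.int64(277), np.int64(301)) 583
carton 0.6 [352.3, 178.8] (np.int64(324), np.int64(381), np.int64(156), np.int64(202)) 1732
scanner 0.75 [292.2, 333.7] (np.int64(260), np.int64(305), np.int64(320), np.int64(361)) 1043
port1 0.65 [201.5, 268.0] (np.int64(140), np.int64(261), np.int64(214), np.int64(312)) 8307
side (array([ 0.137, -0.751,  0.818]), array([[ 0.423,  0.598, -0.681]]))
crate 0.92 [238.3, 204.0] (np.int64(164), np.int64(301), np.int64(142), np.int64(270)) 11727
bottle_a_center 0.8 [295.3, 341.6] (np.int64(282), np.int64(310), np.int64(319), np.int64(370)) 1208
syrup 0.76 [393.9, 423.4] (np.int64(375), np.int64(418), np.int64(387), np.int64(453)) 2166
carton 0.74 [429.2, 269.7] (np.int64(398), np.int64(461), np.int64(234), np.int64(307)) 3057
scanner 0.77 [212.9, 321.5] (np.int64(186), np.int64(241), np.int64(285), np.int64(344)) 1660
port1 0.84 [237.5, 202.1] (np.int64(163), np.int64(301), np.int64(142), np.int64(270)) 11811
```

View pics/top0.png

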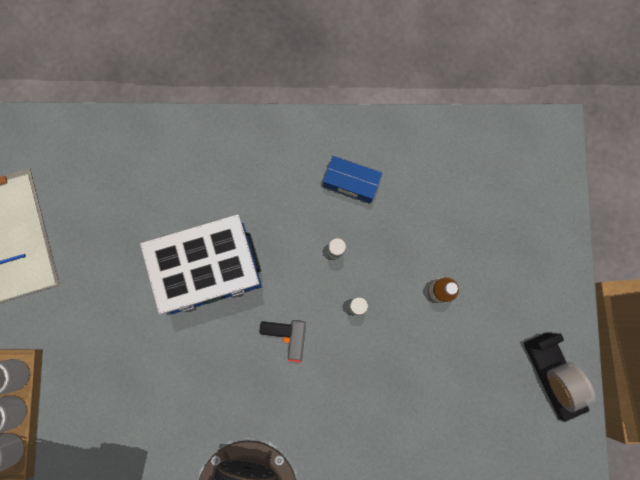

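View pics/side0.png

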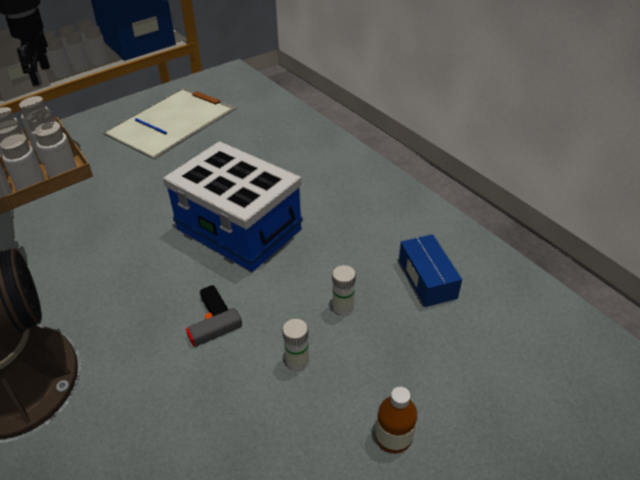

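The top view shows the lid with six black ports, two white caps at (337,247) and (358,306), and the amber bottle, carton and scanner clear of them. The side view shows the same bottles at (343,290) and (295,342), both standing.

```bash
cat > m.py <<'E'
from h import *
from scipy.optimize import least_squares
np.set_printoptions(precision=4,suppress=True)
C={n:env.get_image(n) for n in("top","side")}
loc=np.array([[x,y,0.14] for x in(-.032,.032) for y in(-.064,0,.064)])
obs={}
for n,c in C.items():
    m=env.masks_of("crate",n)[0]["mask"].astype(np.uint8)
    g=cv2.cvtColor(c["img"],cv2.COLOR_RGB2GRAY)
    hull=cv2.convexHull(np.argwhere(m)[:,::-1].astype(np.int32));hm=np.zeros_like(m);cv2.fillConvexPoly(hm,hull,1)
    sat=np.ptp(c["img"].astype(int),axis=2)
    d=((g<90)&(sat<30)&(hm>0)).astype(np.uint8)
    k,_,st,ce=cv2.connectedComponentsWithStats(d)
    i=[j for j in range(1,k) if st[j,4]>100];obs[n]=ce[i];print(n,st[i,4],ce[i].round(1).tolist())
def cr(p):
    c,s=np.cos(p[2]),np.sin(p[2]);return loc@np.array([[c,s,0],[-s,c,0],[0,0,1]])+[p[0],p[1],0]
def res(p,names):
    r=[]
    for n in names:
        q=proj(C[n],cr(p))
        for o in obs[n]: r+= list((q-o)[np.argmin(((q-o)**2).sum(1))])
    return np.array(r)
ctr=at(C["top"],obs["top"].mean(0),.14)[0]
for names in(["top"],["side"],["top","side"]):
    best=min((least_squares(res,[ctr[0],ctr[1],a],args=(names,)) for a in np.arange(-1.5,1.6,.2)),key=lambda s:s.cost)
    print(names,best.x,np.degrees(best.x[2]),best.cost)
print(cr(best.x))
def cyl(x,y):
    a=np.linspace(0,2*np.pi,40);return np.array([[x+r*np.cos(t),y+r*np.sin(t),z] for r,z in((.0195,.0),(.02,.074),(.02,.095)) for t in a])
# caps: white low-saturation blobs
for tp,sp in(((337,247),(343,290)),((358,306),(295,342))):
    bb={}
    for n,px in(("top",tp),("side",sp)):
        im=C[n]["img"].astype(int)
        ms=[x for x in env.masks_of("bottle_b_center",n)+env.masks_of("bottle_a_center",n) if x["mask"][px[1],px[0]]]
        if ms: m=ms[0]["mask"];src="net"
        else: print(n,px,"no net mask");continue
        xs=np.nonzero(m)[1];ys=np.nonzero(m)[0];bb[n]=np.array([xs.min(),xs.max()+1,ys.min(),ys.max()+1])-.5
        print(n,bb[n])
    def r(p):
        o=[]
        for n in bb:
            q=proj(C[n],cyl(*p));o+=list(np.array([q[:,0].min(),q[:,0].max(),q[:,1].min(),q[:,1].max()])-bb[n])
        return o
    s=least_squares(r,at(C["top"],[tp],.095)[0,:2]);print(s.x,np.array(s.fun),"captop",at(C["top"],[tp],.095)[0])
E
python3 m.py
```

```text
top [395 167 401 407 400 407 411] [[222.6, 241.3], [253.4, 252.0], [195.1, 249.5], [167.4, 257.8], [230.4, 268.5], [202.7, 276.9], [174.8, 285.2]]
side [ 266  284  285  306  312 1268  343  211  184] [[219.0, 159.2], [241.4, 169.4], [196.8, 174.1], [265.2, 180.5], [219.3, 185.2], [229.0, 206.3], [243.3, 196.9], [277.9, 228.2], [207.1, 224.8]]
['top'] [0.5258 0.0945 0.3926] 22.492132876520834 317.3304186896509
['side'] [ 0.509   0.0563 -0.3546] -20.31959806768478 1184.5325539628236
['top', 'side'] [ 0.5152  0.072  -0.3479] -19.93061792559202 1909.5244946196772
[[0.4633 0.0227 0.14  ]
 [0.4851 0.0829 0.14  ]
 [0.5069 0.1431 0.14  ]
 [0.5235 0.0009 0.14  ]
 [0.5453 0.0611 0.14  ]
 [0.5671 0.1213 0.14  ]]
top [327.5 345.5 237.5 258.5]
side [331.5 354.5 264.5 313.5]
[ 0.569  -0.2077] [-1.1928 -0.7047 -0.9248 -0.6091  0.062  -0.1295 -0.0301  2.4348] captop [ 0.5645 -0.2095  0.095 ]
top [347.5 367.5 296.5 314.5]
side [282.5 308.5 318.5 369.5]
[ 0.4319 -0.2577] [-0.7153 -0.4626 -0.8911 -1.0676 -0.5344 -0.0719 -0.419   2.1751] captop [ 0.4282 -0.2569  0.095 ]
```

```bash
sed -i 's/st\[j,4\]>100\]/(380 if n=="top" else 240)<st[j,4]<420]/; s/    s=least_squares(r,at/    s=least_squares(r,loss="soft_l1",x0=at/; s/\[tp\],.095)\[0,:2\])/[tp],.095)[0,:2],f_scale=.3)/' m.py; cat >> m.py <<'E'
p=best.x
for n in C: print(n,res(p,[n]).reshape(-1,2).tolist())
for n in("carton","syrup","scanner"):
    for c in C: print(n,c,[(x["xy"],at(C[c],[x["xy"]],.05)[0]) for x in env.masks_of(n,c)[:1]])
E
python3 m.py
```

```text
top [395 400 407 400 407 411] [[222.5, 241.4], [195.1, 249.6], [167.4, 257.8], [230.4, 268.5], [202.7, 276.9], [174.8, 285.2]]
side [266 283 285 306 314 342] [[219.0, 159.2], [241.4, 169.4], [196.8, 174.1], [265.2, 180.5], [219.3, 185.2], [243.3, 196.9]]
['top'] [0.5215 0.1016 0.297 ] 17.018526893862273 0.01926863542875591
['side'] [0.5246 0.1018 0.2973] 17.036537035098924 0.014026099388827346
['top', 'side'] [0.5231 0.1014 0.2975] 17.046028192361792 2.9335506437660395
[[0.5113 0.0308 0.14  ]
 [0.4925 0.092  0.14  ]
 [0.4737 0.1532 0.14  ]
 [0.5725 0.0496 0.14  ]
 [0.5537 0.1108 0.14  ]
 [0.5349 0.1719 0.14  ]]
top [327.5 345.5 237.5 258.5]
side (343, 290) no net mask
[ 0.5671 -0.2099] [-0.2959  0.2602 -0.1303  0.1389] captop [ 0.5645 -0.2095  0.095 ]
top [347.5 367.5 296.5 314.5]
side [283.5 308.5 317.5 370.5]
[ 0.432  -0.2583] [-0.4682 -0.1976 -0.9336 -1.1076 -1.2734  0.1799  0.786   1.3876] captop [ 0.4282 -0.2569  0.095 ]
top [[0.1880571754039977, -0.7557715863656256], [0.04393605395611644, -0.7235964232297647], [0.003765345712679391, -0.6614388142442067], [0.17765454852772677, -0.6900247870796647], [0.12544167257667027, -0.7104395166494442], [0.05534099378533597, -0.6763874245936563]]
side [[-0.5810982542407999, 0.3378978008188369], [-0.5847487805882281, 0.46026653373724], [-0.4809683896425838, 0.37879612799190454], [-0.5997290813153882, 0.3674938698821677], [-0.5193412609484938, 0.4106663233601182], [-0.5797564814862142, 0.39892295443058856]]
carton top [([349.5, 179.9], array([ 0.7359, -0.2435,  0.05  ]))]
carton side [([426.8, 271.6], array([ 0.722 , -0.2666,  0.05  ]))]
syrup top [([438.3, 288.5], array([ 0.4713, -0.4527,  0.05  ]))]
syrup side [([395.2, 423.8], array([ 0.4671, -0.4666,  0.05  ]))]
scanner top [([291.0, 332.6], array([ 0.3668, -0.1026,  0.05  ]))]
scanner side [([216.2, 322.0], array([ 0.3485, -0.1359,  0.05  ]))]
```

```bash
cat > go.py <<'E'
import sys
from h import *
s=env.sense();R=np.array(s["tool_rot"]);p=np.array(s["eef_pos"])
t=np.array([float(v) for v in sys.argv[1:4]])
yaw=np.degrees(np.arctan2(R[1,0],R[0,0]))
print("shift mm",(R.T@(t-p)*1e3).round(1),"yaw",yaw.round(2),"turn to -72.96:",np.radians(yaw+72.96).round(4),"t",s["clock"],"F",np.round(s["force"],1),"w",s["gripper_width"],"g",s["grasp_force"],"p",p.round(4),"q6",np.round(s["qpos"],0))
E
python3 -m jog '[[85,300,304,-40,0.81],[85,300,304,-40,0.81],[85,300,304,-40,0.81],[85,300,304,-40,0.81],[85,300,304,-40,0.81],[85,300,304,-40,0.81],[85,300,304,-40,0.81],[85,300,304,-40,0.81],[85,300,304,-40,0.81],[85,300,304,-40,0.81]]'
python3 go.py .568 -.209 .16
```

```text
clock: 3.2
eef_pos: [0.435, 0.1948, 0.2405]
tool_rot: [[0.29, -0.957, 0.001], [-0.957, -0.29, 0.001], [-0.0, -0.001, -1.0]]
force: [-0.2, 0.7, -0.3]
gripper_width: 0.0845
grasp_force: 0.0
shift mm [425.  -10.3  80.3] yaw -73.17 turn to -72.96: -0.0036 t 3.2 F [-0.2  0.7 -0.3] w 0.08452904931664357 g 0.0 p [0.435  0.1948 0.2405] q6 [ 48.  -0. -20.   0. -70. -31.]
```

```bash

python3 -m jog '[[85,425,-10,0,0.0],[85,425,-10,0,0.0],[85,425,-10,0,0.0],[85,425,-10,0,0.0],[85,425,-10,0,0.0],[85,425,-10,0,0.0],[85,425,-10,0,0.0],[85,425,-10,0,0],[85,425,-10,60,0.0],[85,425,-10,80,0.0]]'
python3 go.py .568 -.209 .075
python3 - <<'E'
from h import *
o=[]
for n,(x,y) in(("top",(337,247)),("side",(343,290))):
    c=env.get_image(n);i=np.ascontiguousarray(c["img"][...,::-1]);
    x0,y0=x-75,y-75
    o.append(cv2.resize(i[y0:y0+150,x0:x0+150],(400,400),interpolation=cv2.INTER_CUBIC))
    s=env.sense();print(n,proj(c,[s["eef_pos"]]))
cv2.imwrite("pics/g1.png",np.hstack(o))
E
```

```text
clock: 4.2
eef_pos: [0.5686, -0.2078, 0.1573]
tool_rot: [[0.29, -0.957, -0.0], [-0.957, -0.29, 0.0], [-0.0, 0.0, -1.0]]
force: [0.3, 0.4, -2.0]
gripper_width: 0.0854
grasp_force: 0.0
shift mm [ 1.   1.  82.3] yaw -73.15 turn to -72.96: -0.0033 t 4.2 F [ 0.3  0.4 -2. ] w 0.08543213449324889 g 0.0 p [ 0.5686 -0.2078  0.1573] q6 [ -2.  16. -12.  -0. -62.  18.]
top [[337.04436723 243.47131112]]
side [[340.89222162 248.63052007]]
```

View pics/g1.png

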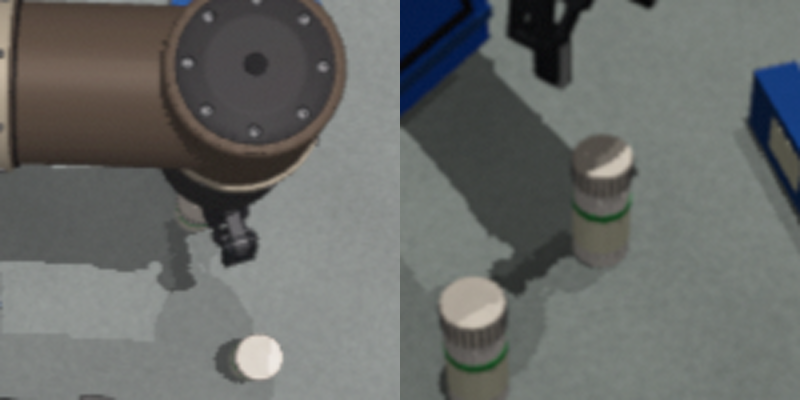

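The fingers straddle the bottle: the TCP projects at crop (595,90), above the cap at (603,157). Descend and close.

```bash

python3 -m jog '[[85,1,1,40,0],[85,1,1,84,0],[85,1,1,84,0],[0,1,1,84,0],[0,1,1,84,0],[0,1,1,84,0],[0,1,1,84,0],[0,1,1,84,0],[0,1,1,84,0],[0,1,1,84,0]]'
python3 go.py .568 -.209 .25
```

```text
clock: 5.3
eef_pos: [0.5675, -0.2072, 0.0757]
tool_rot: [[0.293, -0.956, 0.0], [-0.956, -0.293, -0.0], [0.0, -0.0, -1.0]]
force: [-0.4, 0.2, -0.1]
gripper_width: 0.0003
grasp_force: 0.0
shift mm [ 1.900e+00  1.000e-01 -1.743e+02] yaw -72.99 turn to -72.96: -0.0005 t 5.3 F [-0.4  0.2 -0.1] w 0.0002748038778937982 g 0.0 p [ 0.5675 -0.2072  0.0757] q6 [ -2.  20. -18.   0. -52.  19.]
```

```bash

cat > look.py <<'E'
import sys
from h import *
o=[]
for n in("top","side"):
    c=env.get_image(n);i=np.ascontiguousarray(c["img"][...,::-1]);s=env.sense();q=proj(c,[s["eef_pos"]])[0]
    x0=int(np.clip(q[0]-75,0,490));y0=int(np.clip(q[1]-75,0,330))
    o.append(cv2.resize(i[y0:y0+150,x0:x0+150],(400,400),interpolation=cv2.INTER_CUBIC))
    print(n,q,x0,y0,[(m["p"],m["xy"],at(c,[m["xy"]],.06)[0].round(3)) for m in env.masks_of("bottle_a_center",n)])
cv2.imwrite("pics/"+sys.argv[1],np.hstack(o))
E
python3 look.py g2.png
```

```text
top [335.54110829 246.77314283] 260 171 [(0.75, [358.1, 306.8], array([ 0.427, -0.26 ,  0.06 ]))]
side [341.99128992 280.41483502] 266 205 [(0.59, [295.9, 345.2], array([ 0.428, -0.265,  0.06 ]))]
```

View pics/g2.png

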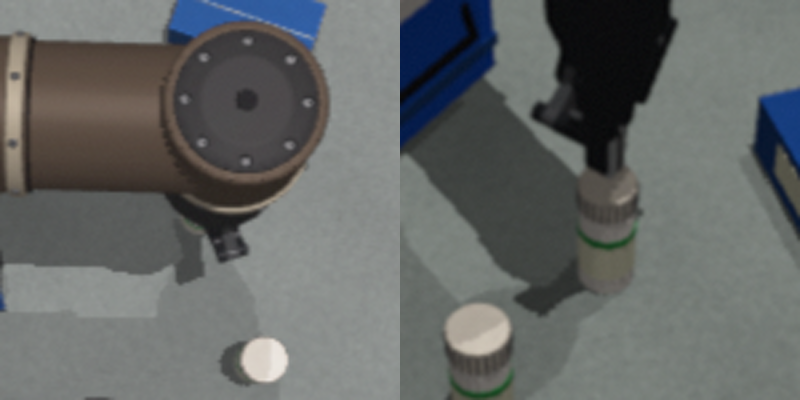

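The fingers are shut on nothing, and the bottle has not moved (cap at about side pixel (344,274)). The fingertips look level with or behind the cap, so I'll check that geometrically.

```bash

python3 - <<'E'
from h import *
np.set_printoptions(precision=4,suppress=True)
c=env.get_image("side");t=env.get_image("top")
e=np.array(env.sense()["eef_pos"])
print([ (dz,proj(c,[e+[0,0,dz]])[0].round(1)) for dz in(0,.02,.04,.1,.2)])
print([ (dz,at(t,[[352.6,208.5]],e[2]+dz)[0].round(3)) for dz in(.1,.15,.2,.25,.3,.35,.4)])
i=np.ascontiguousarray(c["img"][...,::-1])
cv2.circle(i,tuple(proj(c,[[.568,-.208,.095]])[0].astype(int)),0,(0,0,255),-1)
cv2.circle(i,tuple(proj(c,[e])[0].astype(int)),0,(0,255,0),-1)
cv2.imwrite("pics/g3.png",cv2.resize(i[230:330,295:395],(600,600),interpolation=cv2.INTER_NEAREST))
E
```

```text
[(0, array([342. , 280.4])), (0.02, array([342.1, 272.6])), (0.04, array([342.2, 264.6])), (0.1, array([342.6, 239.1])), (0.2, array([343.2, 191.4]))]
[(0.1, array([ 0.64 , -0.24 ,  0.175])), (0.15, array([ 0.629, -0.235,  0.225])), (0.2, array([ 0.619, -0.231,  0.275])), (0.25, array([ 0.609, -0.227,  0.325])), (0.3, array([ 0.599, -0.223,  0.375])), (0.35, array([ 0.589, -0.218,  0.425])), (0.4, array([ 0.579, -0.214,  0.475]))]
```

View pics/g3.png

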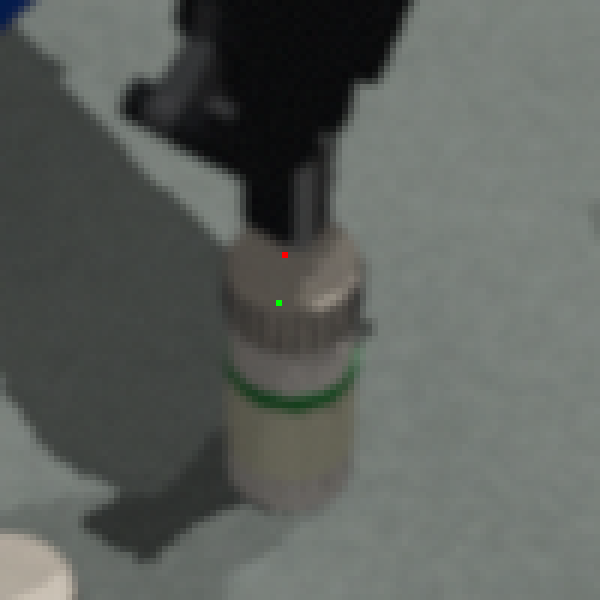

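The fingertips end near (345,270), about 22 mm above where the reported TCP projects, so they look like they are above the cap. I'll feel for it gently.

```bash
for k in 1; do python3 -m jog '[[0,0,0,2,0]]'|egrep 'force|pos'; python3 -m jog '[[0,0,0,2,0]]'|egrep 'force:|pos'; done
```

```text
eef_pos: [0.5678, -0.2072, 0.0736]
force: [-0.0, -0.4, -0.2]
grasp_force: 0.0
eef_pos: [0.5675, -0.2071, 0.0713]
force: [-0.5, -0.5, -0.5]
grasp_force: 0.0
```

```bash
python3 -m jog '[[0,0,0,2,0]]'|egrep 'force|pos'; python3 -m jog '[[0,0,0,0,0]]'|egrep 'force:|pos'; python3 -m jog '[[85,0,0,-10,0],[85,0,0,-10,0],[85,0,0,-10,0],[85,0,0,-10,0],[85,0,0,-10,0]]'; python3 go.py 0 0 0; python3 look.py g4.png
```

```text
eef_pos: [0.5675, -0.2071, 0.0692]
force: [0.8, 0.7, 0.2]
grasp_force: 0.0
eef_pos: [0.5673, -0.2071, 0.069]
force: [0.8, -0.7, -0.3]
grasp_force: 0.0
clock: 6.5
eef_pos: [0.5674, -0.2071, 0.0795]
tool_rot: [[0.293, -0.956, -0.0], [-0.956, -0.293, 0.0], [-0.0, 0.0, -1.0]]
force: [-0.2, 0.0, -0.4]
gripper_width: 0.0724
grasp_force: 0.0
shift mm [-364.1  482.    79.5] yaw -72.99 turn to -72.96: -0.0005 t 6.5 F [-0.2  0.  -0.4] w 0.0724450622691428 g 0.0 p [ 0.5674 -0.2071  0.0795] q6 [ -2.  20. -17.  -0. -53.  19.]
top [335.59468172 246.59138896] 260 171 [(0.83, [358.7, 305.4], array([ 0.431, -0.262,  0.06 ]))]
side [341.97483165 278.90190012] 266 203 []
```

View pics/g4.png

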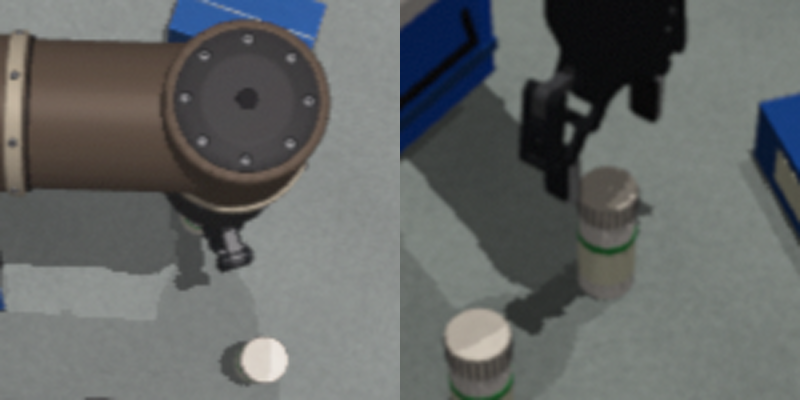

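The fingers stand up-left and up-right of the cap in the side view, tips near crop (560,195) and (645,115), beside or behind it. I'll triangulate the near fingertip.

```bash

python3 - <<'E'
from h import *
np.set_printoptions(precision=4,suppress=True)
c=env.get_image("side");t=env.get_image("top")
s=env.sense();e=np.array(s["eef_pos"]);R=np.array(s["tool_rot"])
w=s["gripper_width"]/2
for sg in(1,-1):
    tip=e+R@[0,sg*w,-.01]
    print("pred tip",tip,"top",proj(t,[tip])[0],"side",proj(c,[tip])[0])
for z in (.07,.08,.09,.1,.11,.12,.14): print(z,"near side",at(c,[[326,276]],z)[0,:2],"far side",at(c,[[357.9,246]],z)[0,:2],"top tip",at(t,[[349,270]],z)[0,:2])
k=cv2.Rodrigues(np.array(c["rvec"]))[0];print(c["rvec"],c["tvec"],c["intrinsics"])
print("bottle b",at(c,[[344,274]],.095),at(t,[[337,247]],.095))
print("lid corners side", proj(c,[[.5231,.1014,0],[0,0,0],[.12,0,0]]), proj(t,[[0,0,0]]))
E
```

```text
pred tip [ 0.5269 -0.2196  0.0894] top [341.2658 263.3092] side [327.797  289.4989]
pred tip [ 0.6081 -0.1947  0.0894] top [330.4671 228.8519] side [355.6554 261.1247]
0.07 near side [ 0.5543 -0.1772] far side [ 0.6495 -0.1508] top tip [ 0.5131 -0.2389]
0.08 near side [ 0.5488 -0.1849] far side [ 0.6426 -0.1589] top tip [ 0.5122 -0.2382]
0.09 near side [ 0.5432 -0.1926] far side [ 0.6358 -0.1669] top tip [ 0.5113 -0.2374]
0.1 near side [ 0.5376 -0.2002] far side [ 0.6289 -0.1749] top tip [ 0.5104 -0.2366]
0.11 near side [ 0.532  -0.2079] far side [ 0.6221 -0.1829] top tip [ 0.5095 -0.2358]
0.12 near side [ 0.5264 -0.2156] far side [ 0.6152 -0.1909] top tip [ 0.5087 -0.235 ]
0.14 near side [ 0.5153 -0.2309] far side [ 0.6015 -0.207 ] top tip [ 0.5069 -0.2335]
[ 2.2104 -0.7296  0.2994] [-0.5384  0.2582  0.9462] [[571.0906   0.     318.9632]
 [  0.     571.0906 233.8568]
 [  0.       0.       1.    ]]
bottle b [[ 0.5683 -0.2115  0.095 ]] [[ 0.5645 -0.2095  0.095 ]]
lid corners side [[237.7798 229.7086]
 [ 12.9613 380.6305]
 [ 75.0813 349.5542]] [[246.737  490.9159]]
```

In both views the finger x,y match the prediction, but the real tips are about 26 mm higher than reported. That also explains why nothing touched. I'll go lower by that amount.

```bash

python3 -m jog '[[85,2,0,15,0],[85,2,0,33,0],[85,2,0,33,0]]'
python3 -m jog '[[0,0,0,0,0],[0,0,0,0,0],[0,0,0,0,0],[0,0,0,0,0],[0,0,0,0,0],[0,0,0,0,0]]'
python3 look.py g5.png
```

```text
clock: 7.1
eef_pos: [0.5663, -0.2088, 0.0443]
tool_rot: [[0.292, -0.956, -0.004], [-0.956, -0.292, 0.001], [-0.002, 0.004, -1.0]]
force: [-0.1, -0.0, -1.0]
gripper_width: 0.0851
grasp_force: 0.0
clock: 7.7
eef_pos: [0.5692, -0.2092, 0.0478]
tool_rot: [[0.293, -0.956, 0.002], [-0.956, -0.293, -0.001], [0.001, -0.002, -1.0]]
force: [-0.9, -0.5, 5.8]
gripper_width: 0.038
grasp_force: 60.3
top [335.78425907 247.59726313] 260 172 [(0.62, [358.9, 306.5], array([ 0.428, -0.262,  0.06 ]))]
side [343.25996325 291.14945547] 268 216 []
```

```bash

python3 -m jog '[[0,0,0,-50,0],[0,0,0,-100,0],[0,0,0,-150,0],[0,0,0,-180,0],[0,0,0,-180,0]]'
sed -i 's/y0=int(np.clip(q\[1\]-75/y0=int(np.clip(q[1]-60/' look.py; python3 look.py g6.png; python3 go.py .5113 .0308 .2
```

```text
clock: 8.4
eef_pos: [0.5705, -0.2096, 0.2323]
tool_rot: [[0.293, -0.956, 0.009], [-0.956, -0.293, -0.001], [0.004, -0.008, -1.0]]
force: [0.4, -0.1, -1.2]
gripper_width: 0.0372
grasp_force: 60.7
top [340.36193076 236.46264772] 265 176 [(0.82, [358.8, 306.0], array([ 0.429, -0.262,  0.06 ]))]
side [343.47932881 216.49339705] 268 156 [(0.77, [296.1, 339.5], array([ 0.435, -0.256,  0.06 ])), (0.19, [236.5, 203.6], array([0.534, 0.113, 0.06 ]))]
shift mm [-245.4  -16.7   25.4] yaw -73.0 turn to -72.96: -0.0006 t 8.6 F [-1.  -0.5 -0.6] w 0.03764475017823143 g 60.7147479057312 p [ 0.5672 -0.2088  0.2251] q6 [ -2.  13.  -6.  -0. -71.  19.]
```

View pics/g6.png

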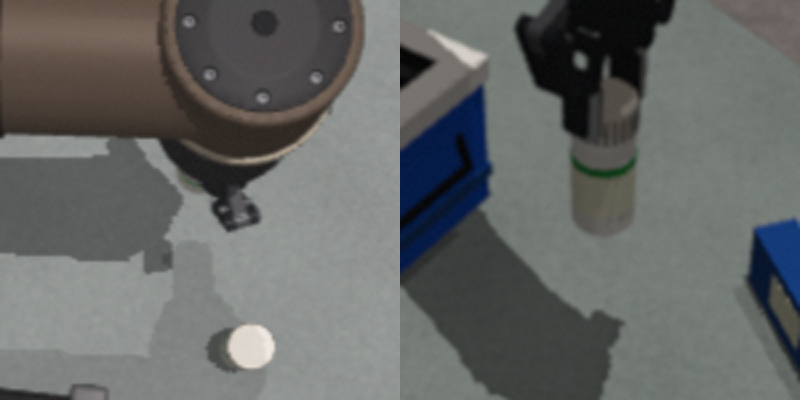

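Held upright by the cap, with the foot 47 mm below the reported TCP. Moving over port 1.

```bash

python3 -m jog '[[0,-245,-17,0,0],[0,-245,-17,0,0],[0,-245,-17,0,0],[0,-245,-17,0,0],[0,-245,-17,0,0],[0,-245,-17,0,0],[0,-245,-17,10,0],[0,-245,-17,20,0],[0,-245,-17,25,0],[0,-245,-17,25,0]]'
python3 go.py .5113 .0308 .2; python3 look.py g7.png
```

```text
clock: 9.6
eef_pos: [0.512, 0.0288, 0.1997]
tool_rot: [[0.291, -0.957, -0.003], [-0.957, -0.291, -0.001], [0.0, 0.003, -1.0]]
force: [0.2, -0.2, -0.2]
gripper_width: 0.0376
grasp_force: 60.7
shift mm [-2.1  0.1 -0.3] yaw -73.1 turn to -72.96: -0.0024 t 9.6 F [ 0.2 -0.2 -0.2] w 0.03759496216376717 g 60.74822545051575 p [0.512  0.0288 0.1997] q6 [ 25.   5. -19.  -0. -66.  -8.]
top [227.62788986 264.56507493] 152 204 [(0.69, [210.8, 285.9], array([0.476, 0.087, 0.06 ])), (0.6, [358.8, 308.5], array([ 0.423, -0.262,  0.06 ]))]
side [240.35211265 171.24020126] 165 111 []
```

View pics/g7.png

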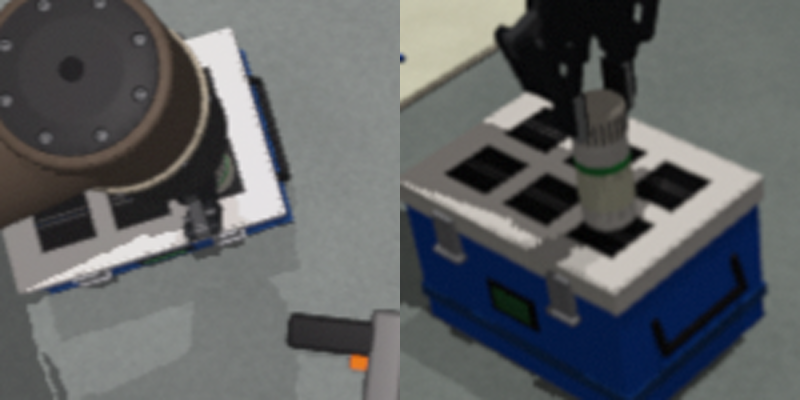

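Foot sits over port 1: side crop (610,215), port centre (609,229). Start feeling down; solid contact is expected at about 41 mm of descent if full.

```bash
python3 -m jog '[[0,-1.5,0,8,0],[0,-1.5,0,16,0],[0,-1.5,0,24,0],[0,-1.5,0,30,0]]'|egrep 'force:|pos'; python3 -m jog '[[0,0,0,3,0],[0,0,0,6,0]]'|egrep 'force:|pos';
```

```text
eef_pos: [0.5119, 0.0316, 0.1704]
force: [-0.3, 1.0, -0.9]
grasp_force: 60.8
eef_pos: [0.5122, 0.0317, 0.1652]
force: [0.1, -0.3, -1.0]
grasp_force: 60.8
```

```bash
python3 -m jog '[[0,0,0,1.5,0],[0,0,0,3,0]]'|egrep 'force:|pos'; python3 -m jog '[[0,0,0,1,0],[0,0,0,2,0]]'|egrep 'force:|pos'
```

```text
eef_pos: [0.5124, 0.0317, 0.1625]
force: [0.4, 0.2, -0.6]
grasp_force: 60.8
eef_pos: [0.5124, 0.0317, 0.1606]
force: [-0.4, -0.4, -1.0]
grasp_force: 60.8
```

```bash
for i in 1 ; do python3 -m jog '[[0,0,0,1,0],[0,0,0,2,0]]'|egrep 'force:|pos'; python3 -m jog '[[0,0,0,1,0],[0,0,0,2,0]]'|egrep 'force:|pos';python3 -m jog '[[0,0,0,1,0],[0,0,0,2,0]]'|egrep 'force:|pos'; done
```

```text
eef_pos: [0.513, 0.0315, 0.1597]
force: [-3.2, 0.4, 13.4]
grasp_force: 62.2
eef_pos: [0.514, 0.0313, 0.1597]
force: [-5.2, -0.8, 25.2]
grasp_force: 63.4
eef_pos: [0.515, 0.0311, 0.1597]
force: [-9.0, -1.5, 38.4]
grasp_force: 64.7
```

Port 1 is full: solid at TCP z = 0.1597, force 13→38 N. Retract and try port 4 (box +x is tool −y).

```bash
python3 -m jog '[[0,0,0,-25,0],[0,0,0,-47,0],[0,0,0,-47,0],[0,1,-40,-47,0],[0,1,-64,-47,0],[0,1,-64,-47,0],[0,1,-64,-47,0]]'|egrep 'force:|pos'; python3 go.py .5725 .0496 .2;  python3 -m jog '[[0,0,0,10,0],[0,0,0,20,0],[0,0,0,30,0],[0,0,0,34,0]]'|egrep 'force:|pos'; python3 -m jog '[[0,0,0,2,0],[0,0,0,4,0],[0,0,0,6,0],[0,0,0,8,0]]'|egrep 'force:|pos'
```

```text
eef_pos: [0.5734, 0.0494, 0.2002]
force: [-0.1, -0.7, -1.5]
grasp_force: 60.9
shift mm [-0.5  0.8  0.2] yaw -73.0 turn to -72.96: -0.0007 t 12.1 F [-0.1 -0.7 -1.5] w 0.03732687048717101 g 60.89587211608887 p [0.5734 0.0494 0.2002] q6 [ 24.  11. -12.  -0. -67.  -7.]
eef_pos: [0.5726, 0.0491, 0.1659]
force: [0.4, -1.1, -1.3]
grasp_force: 61.0
eef_pos: [0.574, 0.0494, 0.1597]
force: [-2.9, -0.7, 17.6]
grasp_force: 63.0
```

Port 4 is full as well. Next, port 5 (tool −x 64).

```bash
python3 -m jog '[[0,0,0,-25,0],[0,0,0,-42,0],[0,0,0,-42,0],[0,-40,1,-42,0],[0,-64,1,-42,0],[0,-64,1,-42,0],[0,-64,1,-42,0]]'|egrep 'force:|pos'; python3 go.py .5537 .1108 .2;  python3 -m jog '[[0,0,0,10,0],[0,0,0,20,0],[0,0,0,30,0],[0,0,0,34,0]]'|egrep 'force:|pos'; python3 -m jog '[[0,0,0,2,0],[0,0,0,4,0],[0,0,0,6,0],[0,0,0,8,0]]'|egrep 'force:|pos'
```

```text
eef_pos: [0.5537, 0.1107, 0.2009]
force: [-0.5, -0.6, -1.4]
grasp_force: 61.0
shift mm [-0.1 -0.1  0.9] yaw -72.91 turn to -72.96: 0.0008 t 13.6 F [-0.5 -0.6 -1.4] w 0.03759486981204763 g 60.95014929771423 p [0.5537 0.1107 0.2009] q6 [ 31.  10. -13.  -0. -67. -14.]
eef_pos: [0.5533, 0.1095, 0.1655]
force: [0.5, 0.1, -0.2]
grasp_force: 61.0
eef_pos: [0.5543, 0.1104, 0.1597]
force: [-2.9, -1.9, 16.2]
grasp_force: 63.0
```

Port 5 is full. Next, port 2 (tool +y 64).

```bash
python3 -m jog '[[0,0,0,-25,0],[0,0,0,-42,0],[0,0,0,-42,0],[0,0,40,-42,0],[0,0,64,-42,0],[0,0,64,-42,0],[0,0,64,-42,0]]'|egrep 'force:|pos'; python3 go.py .4925 .092 .2;  python3 -m jog '[[0,0,0,10,0],[0,0,0,20,0],[0,0,0,30,0],[0,0,0,34,0]]'|egrep 'force:|pos'; python3 -m jog '[[0,0,0,2,0],[0,0,0,4,0],[0,0,0,6,0],[0,0,0,8,0]]'|egrep 'force:|pos'
```

```text
eef_pos: [0.4927, 0.0916, 0.2016]
force: [0.5, -0.2, -0.8]
grasp_force: 61.1
shift mm [-0.5  0.   1.6] yaw -72.97 turn to -72.96: -0.0001 t 15.1 F [ 0.5 -0.2 -0.8] w 0.03776666166026028 g 61.0745894908905 p [0.4927 0.0916 0.2016] q6 [ 33.   4. -21.  -0. -65. -16.]
eef_pos: [0.4922, 0.0912, 0.1654]
force: [0.1, 0.3, -0.5]
grasp_force: 61.1
eef_pos: [0.4931, 0.0917, 0.1596]
force: [0.9, 0.0, -1.7]
grasp_force: 61.1
```

```bash
python3 -m jog '[[0,0,0,2,0],[0,0,0,4,0]]'|egrep 'force:|pos'
```

```text
eef_pos: [0.4929, 0.0916, 0.1555]
force: [0.4, 0.2, -0.2]
grasp_force: 61.1
```

Port 2 is empty. Continue down until the tips are just above the lid.

```bash
python3 -m jog '[[0,0,0,10,0],[0,0,0,20,0],[0,0,0,28,0],[0,0,0,28,0]]'|egrep 'force:|pos'; python3 -m jog '[[0,0,0,3,0],[0,0,0,6,0],[0,0,0,6,0]]'|egrep 'force:|pos'; python3 look.py g8.png
```

```text
eef_pos: [0.4919, 0.0911, 0.1258]
force: [0.7, -0.1, -0.9]
grasp_force: 61.1
eef_pos: [0.4928, 0.0915, 0.1213]
force: [-0.6, -0.3, -0.6]
grasp_force: 61.1
top [204.46101259 276.62046774] 129 216 [(0.84, [360.3, 305.4], array([ 0.431, -0.266,  0.06 ]))]
side [220.3248722  192.90014056] 145 132 [(0.64, [297.2, 339.8], array([ 0.436, -0.257,  0.06 ]))]
```

View pics/g8.png

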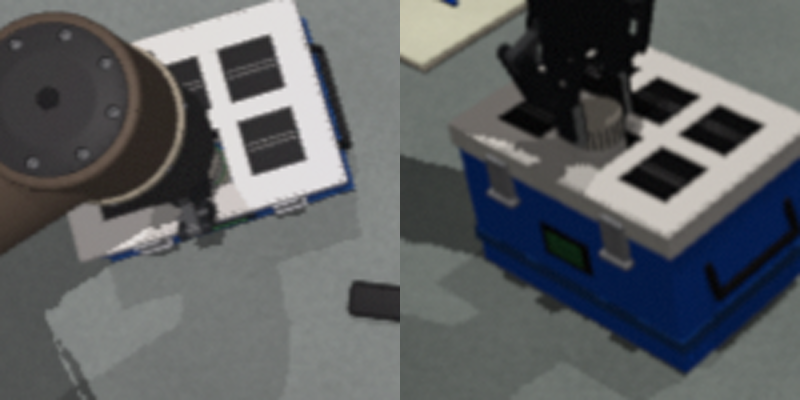

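In port 2 only the cap shows above the lid, with the fingertips just over it. Release.

```bash
python3 -m jog '[[85,0,0,0,0],[85,0,0,0,0],[85,0,0,0,0],[85,0,0,0,0],[85,0,0,0,0],[85,0,0,0,0]]'; python3 -m jog '[[85,0,0,-50,0],[85,0,0,-100,0],[85,0,0,-100,0]]'|egrep 'force:|pos|clock';python3 go.py .431 -.258 .13
```

```text
clock: 17.6
eef_pos: [0.4929, 0.0916, 0.1215]
tool_rot: [[0.293, -0.956, 0.0], [-0.956, -0.293, 0.0], [0.0, -0.0, -1.0]]
force: [-0.4, -0.4, -0.3]
gripper_width: 0.0851
grasp_force: 0.0
clock: 17.9
eef_pos: [0.4966, 0.0928, 0.2286]
force: [-1.3, 0.4, -0.1]
grasp_force: 0.0
shift mm [316.1 166.8  96.5] yaw -72.93 turn to -72.96: 0.0006 t 17.9 F [-1.3  0.4 -0.1] w 0.08517538876359529 g 0.0 p [0.4966 0.0928 0.2286] q6 [ 33.   3. -18.   0. -68. -16.]
```

```bash
python3 -m jog '[[85,316,163,0,0],[85,316,163,0,0],[85,316,163,0,0],[85,316,163,0,0],[85,316,163,0,0],[85,316,163,0,0],[85,316,163,0,0],[85,316,163,30,0],[85,316,163,70,0],[85,316,163,70,0]]'|egrep 'force:|pos|clock';python3 go.py .431 -.258 .047; python3 look.py g9.png
python3 - <<'E'
from h import *
c=env.get_image("side")
print(proj(c,[[.492,.092,.14]]))
E
```

```text
clock: 18.9
eef_pos: [0.4257, -0.2578, 0.1471]
force: [-0.3, 0.3, 0.1]
grasp_force: 0.0
shift mm [  2.2  -5.7 100. ] yaw -73.13 turn to -72.96: -0.003 t 18.9 F [-0.3  0.3  0.1] w 0.08486239301279158 g 0.0 p [ 0.4257 -0.2578  0.1471] q6 [ -9.   7. -25.  -0. -59.  26.]
top [360.95056738 305.60783342] 285 245 []
side [292.13410488 304.85537852] 217 244 [(0.88, [296.9, 339.7], array([ 0.435, -0.257,  0.06 ]))]
[[218.59314284 185.66554245]]
```

View pics/g9.png

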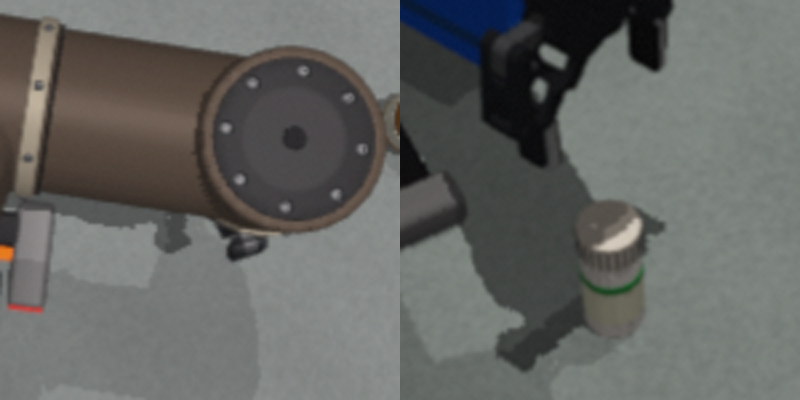

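The fingers are open on either side of bottle b, whose cap is at crop (610,225). Now settle, correct and descend.

```bash
python3 -m jog '[[85,1,-3,30,0],[85,1,-3,50,0],[85,1,-3,50,0],[85,1,-3,50,0]]'|egrep 'force:|pos|clock';python3 go.py .431 -.258 .046
```

```text
clock: 19.55
eef_pos: [0.4336, -0.2584, 0.103]
force: [0.5, 0.2, 0.8]
grasp_force: 0.0
shift mm [-1.2  2.5 57. ] yaw -72.92 turn to -72.96: 0.0008 t 19.55 F [0.5 0.2 0.8] w 0.08504118240632483 g 0.0 p [ 0.4336 -0.2584  0.103 ] q6 [ -8.  10. -28.   0. -52.  25.]
```

```bash
python3 -m jog '[[85,-1,2,25,0],[85,-1,2,45,0],[85,-1,2,56,0],[85,-1,2,56,0]]'|egrep 'force:|pos|clock';python3 -m jog '[[0,0,0,0,0],[0,0,0,0,0],[0,0,0,0,0],[0,0,0,0,0],[0,0,0,0,0],[0,0,0,0,0]]'; python3 -m jog '[[0,0,0,-50,0],[0,0,0,-100,0],[0,0,0,-150,0],[0,0,0,-165,0],[0,0,0,-165,0],[0,0,0,-165,0]]'; python3 go.py .4737 .1532 .21
python3 - <<'E'
from h import *
c=env.get_image("side");s=env.sense()
print(proj(c,[s["eef_pos"]]),[(m["p"],m["xy"]) for m in env.masks_of("bottle_a_center","side")])
E
```

```text
clock: 19.95
eef_pos: [0.4305, -0.258, 0.0455]
force: [-0.3, 0.2, 0.7]
grasp_force: 0.0
clock: 20.55
eef_pos: [0.4313, -0.2583, 0.0468]
tool_rot: [[0.293, -0.956, 0.002], [-0.956, -0.293, -0.001], [0.001, -0.002, -1.0]]
force: [-1.2, 0.7, 5.6]
gripper_width: 0.0377
grasp_force: 59.7
clock: 21.15
eef_pos: [0.43, -0.2577, 0.2102]
tool_rot: [[0.292, -0.956, 0.0], [-0.956, -0.292, 0.001], [-0.0, -0.0, -1.0]]
force: [0.3, 0.2, -1.6]
gripper_width: 0.0374
grasp_force: 61.1
shift mm [-380.2 -161.9    0.5] yaw -73.0 turn to -72.96: -0.0007 t 21.15 F [ 0.3  0.2 -1.6] w 0.03740116247050609 g 61.09992742538452 p [ 0.43   -0.2577  0.2102] q6 [ -8.   4. -20.  -0. -67.  25.]
[[289.3438932  279.55321005]] [(0.84, [292.3, 277.6])]
```

```bash
python3 -m jog '[[0,-380,-162,-15,0],[0,-380,-162,-15,0],[0,-380,-162,-15,0],[0,-380,-162,-15,0],[0,-380,-162,-15,0],[0,-380,-162,-15,0],[0,-380,-162,-15,0],[0,-380,-162,-15,0],[0,-380,-162,-15,0],[0,-380,-162,-15,0]]'|egrep 'force:|pos|clock';python3 -m jog '[[0,0,0,10,0],[0,0,0,25,0],[0,0,0,25,0],[0,0,0,25,0]]'|egrep 'force:|pos|clock';python3 go.py .4737 .1532 .2
```

```text
clock: 22.25
eef_pos: [0.4736, 0.1544, 0.2237]
force: [-0.8, -0.4, -1.8]
grasp_force: 61.1
clock: 22.65
eef_pos: [0.4738, 0.1513, 0.2]
force: [-0.1, 0.1, 0.4]
grasp_force: 61.0
shift mm [-1.8 -0.4  0. ] yaw -73.06 turn to -72.96: -0.0018 t 22.65 F [-0.1  0.1  0.4] w 0.038067045609458144 g 61.03234648704529 p [0.4738 0.1513 0.2   ] q6 [ 40.   4. -21.   0. -65. -23.]
```

```bash
python3 -m jog '[[0,-1,0,10,0],[0,-1,0,20,0],[0,-1,0,30,0],[0,-1,0,34,0]]'|egrep 'force:|pos'; python3 -m jog '[[0,0,0,2,0],[0,0,0,4,0],[0,0,0,6,0],[0,0,0,9,0]]'|egrep 'force:|pos'
```

```text
eef_pos: [0.4732, 0.1533, 0.165]
force: [0.1, -0.0, -1.2]
grasp_force: 61.1
eef_pos: [0.4741, 0.1539, 0.1577]
force: [-0.2, 0.6, -0.7]
grasp_force: 61.1
```

```bash
python3 -m jog '[[0,0,0,2,0],[0,0,0,4,0]]'|egrep 'force:|pos'
```

```text
eef_pos: [0.4739, 0.1538, 0.1534]
force: [-0.0, 0.4, -0.6]
grasp_force: 61.1
```

Port 3 is empty. Lower and release.

```bash
python3 -m jog '[[0,0,0,10,0],[0,0,0,20,0],[0,0,0,26,0],[0,0,0,26,0]]'|egrep 'force:|pos'; python3 -m jog '[[0,0,0,3,0],[0,0,0,6,0],[0,0,0,6,0]]'|egrep 'force:|pos'
```

```text
eef_pos: [0.4731, 0.1532, 0.1261]
force: [-0.5, -0.7, -1.5]
grasp_force: 61.1
eef_pos: [0.4737, 0.1537, 0.1212]
force: [-0.7, 0.1, -1.6]
grasp_force: 61.1
```

```bash
python3 -m jog '[[85,0,0,0,0],[85,0,0,0,0],[85,0,0,0,0],[85,0,0,0,0],[85,0,0,0,0],[85,0,0,0,0]]'|egrep 'force:|width|clock'; python3 -m jog '[[85,0,0,-50,0],[85,0,0,-90,0],[85,-300,0,-90,0],[85,-300,0,-90,0],[85,-300,0,-90,0],[85,-300,0,-90,0],[85,-300,0,-90,0],[85,-300,0,-90,0],[85,-300,0,-90,0],[85,-300,0,-90,0]]'|egrep 'force:|pos|clock'
python3 - <<'E'
from h import *
P=np.array([[.5113,.0308,.14],[.4925,.092,.14],[.4737,.1532,.14],[.5725,.0496,.14],[.5537,.1108,.14],[.5349,.1719,.14]])
for n in("top","side"):
    c=env.get_image(n);i0=cv2.imread(f"pics/{n}0.png")[...,::-1].astype(int)
    for k,(u,v) in enumerate(proj(c,P).round().astype(int)):
        w=np.s_[v-5:v+6,u-6:u+7];print(n,"port",k+1,"before max/mean",i0[w].max(),i0[w].mean().round(),"now",c["img"][w].max(),c["img"][w].mean().round())
    for t in("bottle_a_center","syrup","carton","scanner"): print(n,t,[(round(m["p"],2),m["xy"],int(m["mask"].sum())) for m in env.masks_of(t,n)])
E
```

```text
clock: 24.95
force: [-0.4, -0.8, -0.5]
gripper_width: 0.0853
grasp_force: 0.0
clock: 25.95
eef_pos: [0.3853, 0.4415, 0.2107]
force: [0.3, -1.1, 0.3]
grasp_force: 0.0
top port 1 before max/mean 92 56.0 now 95 56.0
top port 2 before max/mean 82 52.0 now 82 53.0
top port 3 before max/mean 85 49.0 now 86 50.0
top port 4 before max/mean 81 53.0 now 81 53.0
top port 5 before max/mean 80 51.0 now 80 51.0
top port 6 before max/mean 87 49.0 now 87 49.0
top bottle_a_center []
top syrup [(0.75, [438.9, 287.3], 635)]
top carton [(0.81, [351.4, 178.7], 1698), (0.36, [201.1, 264.2], 8321)]
top scanner [(0.68, [290.9, 332.8], 1046), (0.21, [203.9, 263.0], 8222)]
side port 1 before max/mean 37 20.0 now 37 20.0
side port 2 before max/mean 93 22.0 now 92 22.0
side port 3 before max/mean 161 21.0 now 160 21.0
side port 4 before max/mean 69 20.0 now 69 20.0
side port 5 before max/mean 95 21.0 now 95 21.0
side port 6 before max/mean 129 23.0 now 129 23.0
side bottle_a_center [(0.16, [235.7, 204.0], 11915)]
side syrup [(0.9, [395.1, 420.0], 2081)]
side carton [(0.62, [429.4, 269.4], 3015), (0.46, [234.6, 202.4], 11839)]
side scanner [(0.92, [215.1, 323.2], 1712)]
```

```bash
python3 -c "
from bench import env
print(env.finish_job())"
```

```text
the job is handed in; nothing more can be done
None
```

Job handed in: ports 1, 4 and 5 felt full and ports 2 and 3 felt empty, so I dropped one white bottle into each of those (port 6 was not probed); both sets of flaps look closed and the amber bottle, carton and scanner appear unmoved, but that the bottles stand upright on the floor is inferred from the free drop, since they are hidden under the lid.

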